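Preheat the pouring jug: three clicks on its warmer

ROBOT

A 6-joint arm with a two-finger parallel gripper is mounted at the origin on the work surface. World frame = base frame: x ahead of the robot, y to its left, z up, the work surface at z = 0. Lengths are in m, angles in rad, forces in N, time in s.
With the tool pointing down it reaches from about 0.375 to 0.975 m from the base axis. Payload 3.8 kg.
Tool frame: the origin (TCP) lies midway between the tips of the shut fingers; the grasp point (between the pads) lies 19 mm behind it; z points along the fingers, y is the line along which they close (so a half turn about z gives the same grasp; the last joint's range is limited). The gripper opens to 88 mm and grips with 3 to 60 N. Pads are 18 mm wide; open, the fingers measure 123 mm over their backs; the gripper's body (75 mm by 187 mm) begins 45 mm behind the grasp point.
Start: joints at [1.228, 0.264, 1.604, -0, 1.274, -0.037], TCP at [0.203, 0.644, 0.239] pointing down, gripper open.
Joint ranges: [-2.63, 2.63], [-0.94, 2.18], [0.31, 2.57], [-1.31, 4.45], [0, 2.66], [-2.55, 2.55]. Speed limits (rad/s): [2.57, 2.57, 3.14, 3.14, 3.14, 3.14].

INTERFACE

Orientations are given as a rotation vector (axis times angle).
In Python, from cell import manip, inverse_kinematics, cams, order gives the robot as it stands. Calls block until the motion is done:
- manip.move_pose(position, orientation): joint-space move of the TCP to a pose.
- manip.move_linear(position, rate=0.15, rot=None): straight line of the TCP; rot=None keeps the orientation; rate is the mean speed in m/s.
- manip.set_joints(angles): joint-space move.
- manip.set_gripper(opening, force=None): finger opening in m; force is the grip in N (None keeps the last); returns when the fingers have stopped.
- manip.dwell(seconds).
- inverse_kinematics(position, orientation): joint angles nearest the present ones, or None.
- manip.state(): the state.
- cams.capture(name): name is "side" or "top" or "wrist"; returns a dict with "image" (480x640x3 uint8, blue, green, red), "z_map" (480x640 float32, m along the optical axis (not along the pixel's ray), 0 where there is no reading), "intrinsics" (3x3 intrinsics, pixels), "position" and "orientation" of the camera in the world; the wrist camera has in their place "T_tool_cam" (4x4, takes a point from camera to tool coordinates, whose origin is the TCP and whose axes are the flange's). Camera axes: x right, y down, z forward; pixel columns grow to the right and rows downward; lengths in m; the calibration is good to about 2 mm. A picture is of the moment at which its call begins: read the wrist's pose just before it.
A pose or a line that the arm cannot do raises manip.IKError and nothing moves.
- order.close_job(): hands the job in; it is judged then, once.
The state is a dict: "clock": time; "joint_pos": joint angles; "joint_velocities": joint speeds; "tau": joint torques, N m; "tool_pos": TCP position; "tcp_rot": TCP orientation; "contact_force": force on the tool from outside, world axes, zero at the start; "moment": the same for the moment, N m; "gripper_width": finger opening in m; "grasp_force": force on a finger pad.
Only numpy, scipy, OpenCV 4.12 (cv2) and the standard library are available. Lean on these libraries where they do the work, as an engineer would, in place of code of your own. Each camera call takes 0.05 s, during which the arm holds its last target. There are 200 camera calls.

TASK

Two electric warmers stand on the candle workshop's table, both switched off. Switch on the one that the steel pouring jug stands on by turning its dial clockwise exactly three clicks from off, then let go. Leave the other warmer off, and do not shift or tip the jug or the green glass tumbler.

Things in the scene. Friction and masses are not known exactly. Their poses are not given: they have to be found in the camera images.
- dial_green (a joint): Click-stop dial on the green warmer (fixed box 280 x 160 x 60 mm), a tick mark on the deck for each click, red for off. 0 = off, as it starts; grows clockwise from above. A click every 25 degrees: 0.436, 0.873, 1.309 ... 2.618 rad (six). About 0.1 N m carries it over a click; let go, it drops into the nearest. At off, the heating plate's centre is 155 mm along the dial point's +x.
- dial_white (a joint): Click-stop dial on the white warmer (fixed box 280 x 160 x 60 mm), a tick mark on the deck for each click, red for off. 0 = off, as it starts; grows clockwise from above. A click every 25 degrees: 0.436, 0.873, 1.309 ... 2.618 rad (six). About 0.1 N m carries it over a click; let go, it drops into the nearest. At off, the heating plate's centre is 155 mm along the dial point's +x.
- dial_green_grip (a point): Pinch point on the upright axis of the green warmer's dial, 91 mm above the table. The dial is a black bar 46 long, 14 thick, its top 12 mm above this point; below it a round skirt, radius 26, top 25 mm below this point; the deck is 31 mm below. x along the bar, y across it (pinch along y), z up, turning with the dial. A white line marks the pointer end, at -x; at off it points to the red tick.
- dial_white_grip (a point): Pinch point on the upright axis of the white warmer's dial, 91 mm above the table. The dial is a black bar 46 long, 14 thick, its top 12 mm above this point; below it a round skirt, radius 26, top 25 mm below this point; the deck is 31 mm below. x along the bar, y across it (pinch along y), z up, turning with the dial. A white line marks the pointer end, at -x; at off it points to the red tick.
- jug: Open steel pouring jug, 96 mm across and 95 mm high, with a black handle at its +x reaching 87 mm from its axis and a small spout at -x. It stands on the heating plate of one of the two warmers, about 155 mm from that warmer's dial (the other dial is over 250 mm away). Origin: centre of its underside, z up.
- tumbler: Empty green glass candle tumbler, 82 mm across and 85 mm high, standing on the heating plate of the other warmer. Origin: centre of its underside, z up.
Things that resemble listed ones, but are neither listed nor needed, are in the scene too. Of the things shaped like the jug, the steel one is meant. What is shaped like the tumbler but brown is not meant.

How it is judged:
By the outcome, as a careful person would: the job done as asked, in the order asked, and still so for the second after the job is handed in, with the robot touching nothing.
It also fails if it takes over 32 s, if anything falls off the work surface, if the arm or the gripper's body presses on something with over 40 N, if the wrist force passes 120 N, or if a joint passes its speed limit or range.

## Working session

There is one attempt and no reset: what is moved stays moved. The work goes in short steps, each a Python script; the robot and the scene stay as the last script left them, time stands still between calls to the robot, and variables do not carry over. Pictures are saved under pics/ and viewed, at most 10 in all, crops included, and the job is handed in when it is done.

```bash
mkdir -p pics; ls; cat > h.py <<'E'
import numpy as np, cv2, pickle
from scipy.spatial.transform import Rotation as R
def rot(o):
    o=np.array(o,float)
    return o if o.shape==(3,3) else (R.from_rotvec(o).as_matrix() if o.size==3 else R.from_quat(o).as_matrix())
def ray(c,u,v,z):
    "pixel -> point on plane z"
    d=c['Rm']@np.linalg.inv(c['intrinsics'])@np.array([u,v,1.]); p=np.array(c['p'])
    return p+d*(z-p[2])/d[2]
def cloud(c):
    v,u=np.mgrid[:480,:640]; Z=c['z_map']
    P=np.stack([u,v,np.ones_like(u)],-1)@np.linalg.inv(c['intrinsics']).T*Z[...,None]
    return P@c['Rm'].T+c['p']
def grab(name):
    from cell import manip,cams
    s=manip.state(); c=cams.capture(name)
    if name=='wrist':
        T=np.eye(4);T[:3,:3]=rot(s['tcp_rot']);T[:3,3]=s['tool_pos'];T=T@c['T_tool_cam']
        c['Rm'],c['p']=T[:3,:3],T[:3,3]
    else: c['Rm'],c['p']=rot(c['orientation']),np.array(c['position'])
    return c
E
python3 - <<'E'
from h import *
for n in ['top','side']:
    c=grab(n); pickle.dump(c,open(n+'.pkl','wb')); cv2.imwrite(f'pics/{n}.png',c['image']); print(n,c['p'],c['orientation'],c['Rm'][:,2])
E
```

```text
pics
top [ 0.44544709 -0.02806821  0.95676215] [-2.1654972   2.01972231 -0.22640863] [ 0.22659497  0.02169472 -0.97374743]
side [ 0.08521444 -0.56768309  0.52982207] [-1.91577893  0.83788624 -0.47532796] [ 0.63371511  0.61683757 -0.46681535]
```

View pics/top.png

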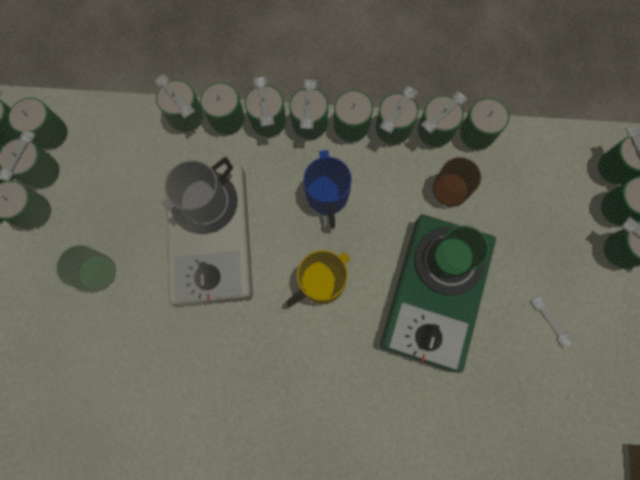

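View pics/side.png

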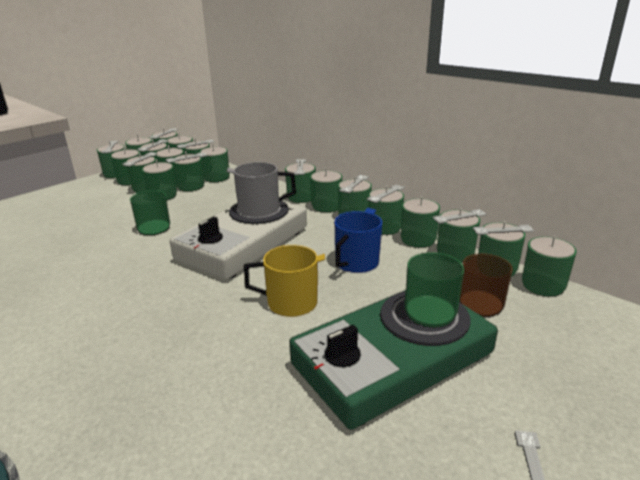

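The top view shows three jug shapes: grey steel at (195,190), blue at (327,185) and yellow at (322,278). The grey one is the steel jug. It stands on the white warmer's plate, with that warmer's dial at (208,277). The green warmer at (440,290) holds the green tumbler. I'll confirm this in one crop and measure the dial.

```bash
python3 - <<'E'
from h import *
c=pickle.load(open('top.pkl','rb')); im=c['image']
cv2.imwrite('pics/crop.png',cv2.resize(im[145:315,140:270],None,fx=3.5,fy=3.5,interpolation=cv2.INTER_CUBIC))
g=im.max(2); P=cloud(c)
m=np.zeros_like(g); m[255:300,180:240]=(g[255:300,180:240]<60)
n,l,s,ct=cv2.connectedComponentsWithStats(m); i=1+s[1:,4].argmax(); print(s[i],ct[i], 'skirt z~.066', ray(c,*ct[i],.08))
# bar top from depth
q=(l==i)&(P[...,2]>.09)&(P[...,2]<.115); print('bar pts',q.sum(),np.median(P[q],0) if q.any() else 0, np.percentile(P[l==i][:,2],[5,50,95]))
x=P[q][:,:2]
if len(x)>10: print('span',np.ptp(x,0))
# red tick
b,gg,r=[im[...,k].astype(int) for k in range(3)]
rm=(r>gg+35)&(r>b+35); rm[:250]=0;rm[:,:170]=0;rm[:,250:]=0
v,u=np.where(rm); print('red',u.mean(),v.mean(),len(u),ray(c,u.mean(),v.mean(),.06))
# deck points: white box top
d=(abs(P[...,2]-.06)<.006); d[:,:140]=0; d[:,270:]=0; d[:140]=0; d[315:]=0
n,l,s,ct=cv2.connectedComponentsWithStats(cv2.morphologyEx(d.astype(np.uint8),cv2.MORPH_OPEN,np.ones((3,3)))); i=1+s[1:,4].argmax()
rect=cv2.minAreaRect(P[l==i][:,:2].astype(np.float32)); print('box',rect); print(cv2.boxPoints(rect))
# jug rim
q=(P[...,2]>.145)&(P[...,2]<.175);q[:,:140]=0;q[:,270:]=0
x=P[q]; print('jug',q.sum(),x[:,:2].mean(0),np.percentile(x[:,2],[5,50,95]),cv2.minEnclosingCircle(x[:,:2].astype(np.float32)))
E
```

```text
[203 265  17  24 270] [211.00740741 276.18888889] skirt z~.066 [0.57599379 0.19891287 0.08      ]
bar pts 49 [0.57411725 0.20370734 0.0981212 ] [0.06264312 0.06658532 0.09934047]
span [0.03912779 0.00977975]
red 208.0 297.0 5 [0.53819856 0.20482878 0.06      ]
box ((0.6690652966499329, 0.2258162796497345), (0.2771868407726288, 0.15766923129558563), 9.267614364624023)
[[0.519585   0.28130195]
 [0.54497695 0.12569079]
 [0.8185456  0.17033061]
 [0.79315364 0.32594177]]
jug 830 [0.73087145 0.23486308] [0.14668757 0.15773611 0.1635246 ] ((0.7382766604423523, 0.23011228442192078), 0.07261385023593903)
```

View pics/crop.png

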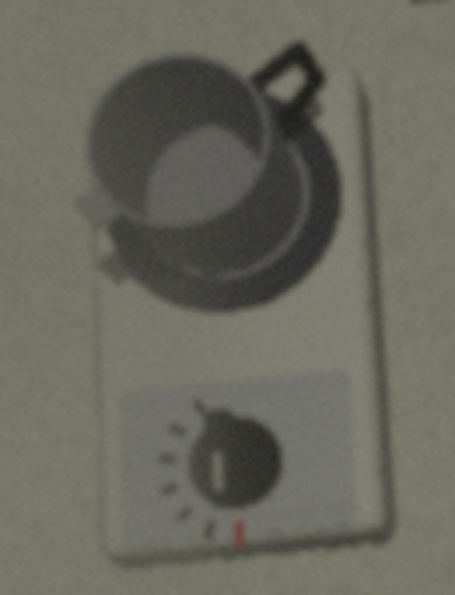

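The crop confirms it: the steel jug is on the white warmer's plate. The red tick is at the bottom, the six click ticks run clockwise up the left, and the pointer line is towards the red tick. Next, a closer look with the wrist camera from above.

```bash
cat >> h.py <<'E'
def down(psi):
    "tool z down, tool y at world yaw psi"
    y=np.array([np.cos(psi),np.sin(psi),0]);z=np.array([0,0,-1.]);x=np.cross(y,z)
    return R.from_matrix(np.stack([x,y,z],1)).as_rotvec()
E
python3 - <<'E'
from h import *
from cell import manip,cams,inverse_kinematics as ik
c=grab('wrist'); T=c['T_tool_cam']; print(np.round(T,3)); print(manip.state()['tool_pos'],np.round(c['Rm'],2))
a=np.deg2rad(9.3)
for s in (90,-90):
    for k in (0,-75):
        q=ik([.575,.207,.075],down(a+np.deg2rad(s+k))); print(s,k,None if q is None else np.round(q,2))
E
```

```text
[[-0.001 -0.955 -0.298  0.077]
 [ 1.    -0.    -0.001 -0.   ]
 [ 0.    -0.298  0.955 -0.145]
 [ 0.     0.     0.     1.   ]]
[0.20300053 0.6431777  0.23768207] [[ 0.3   0.91  0.28]
 [ 0.95 -0.29 -0.09]
 [-0.    0.3  -0.95]]
90 0 [ 0.3   0.29  1.89 -0.    0.96 -1.43]
90 -75 [ 0.3   0.29  1.89  0.    0.96 -0.12]
-90 0 [ 0.3   0.29  1.89 -0.    0.96  1.71]
-90 -75 None
```

```bash
python3 - <<'E'
from h import *
from cell import manip
a=np.deg2rad(9.3)
manip.move_pose([.575,.207,.21],down(a+np.pi/2))
c=grab('wrist'); pickle.dump(c,open('w1.pkl','wb')); cv2.imwrite('pics/w1.png',c['image'])
P=cloud(c); im=c['image']
q=(abs(P[...,2]-.103)<.006)&(im.max(2)<110); q=cv2.morphologyEx(q.astype(np.uint8),cv2.MORPH_OPEN,np.ones((3,3)))
n,l,s,ct=cv2.connectedComponentsWithStats(q)
for i in range(1,n):
    if s[i,4]>150:
        u=np.argwhere(l==i)[:,::-1]; X=np.array([ray(c,*p,.103)[:2] for p in u],np.float32)
        r=cv2.minAreaRect(X); print(s[i],ct[i],X.mean(0),r,P[l==i][:,:2].mean(0))
print(manip.state()['clock'],manip.state()['tool_pos'])
E
```

```text
[325 213  19  57 926] [333.49676026 241.75593952] [0.574644   0.21117762] ((0.5743728280067444, 0.2113947868347168), (0.04488571733236313, 0.013538926839828491), 9.135421752929688) [0.57498035 0.211248  ]
2.2667 [0.5747947  0.20788039 0.2100891 ]
```

View pics/w1.png

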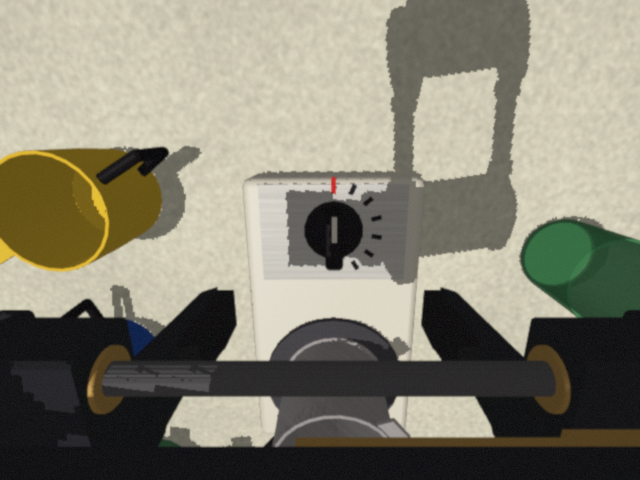

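The wrist view shows the bar at (333,242). It measures 44.9 x 13.5 mm and lies 9.1° from world x, which matches the stated 46 x 14. The pointer faces the red tick at (333,185). Before turning, I'll check how much room the gripper body has beside the jug.

```bash
python3 - <<'E'
from h import *
d=np.array([.5744,.2113]);a=np.deg2rad(9.2);e=np.array([np.cos(a),np.sin(a)]);f=np.array([-e[1],e[0]])
for n in ['top','side']:
    c=pickle.load(open(n+'.pkl','rb'));P=cloud(c).reshape(-1,3)
    X=(P[:,:2]-d)@np.stack([e,f],1)
    q=(P[:,2]>.12)&(P[:,2]<.2)&(abs(X[:,0]-.155)<.1)&(abs(X[:,1])<.1)&(c['z_map'].ravel()>0)
    x=X[q]; rr=np.hypot(*x.T); print(n,q.sum(),'along',np.percentile(x[:,0],[0,1,3,50,99]),'lat',np.percentile(x[:,1],[1,50,99]),'r',np.percentile(rr,[0,1,3]),'z',np.percentile(P[q,2],[1,99]))
    k=rr<.112; print(x[k][:8].round(3),P[q][k][:8,2].round(3))
E
```

```text
top 1429 along [0.1071353  0.10784883 0.10842755 0.16278265 0.20517819] lat [-0.06523715  0.00014573  0.04618076] r [0.1071393  0.10792719 0.10857905] z [0.12093935 0.16480815]
[[ 0.111 -0.015]
 [ 0.111  0.01 ]
 [ 0.111 -0.002]
 [ 0.11  -0.004]
 [ 0.11  -0.006]
 [ 0.11  -0.008]
 [ 0.111 -0.009]
 [ 0.109 -0.011]] [0.163 0.163 0.161 0.163 0.163 0.163 0.16  0.164]
side 1528 along [0.10545082 0.10747283 0.10874255 0.14691889 0.20716482] lat [-0.06583211 -0.01513144  0.04713879] r [0.10559743 0.10758542 0.10885261] z [0.12086861 0.16667663]
[[ 0.109  0.01 ]
 [ 0.107  0.005]
 [ 0.109  0.004]
 [ 0.111  0.009]
 [ 0.11   0.005]
 [ 0.109  0.001]
 [ 0.108 -0.002]
 [ 0.108 -0.005]] [0.166 0.167 0.167 0.163 0.164 0.165 0.166 0.166]
```

```bash
python3 - <<'E'
from h import *
from cell import manip
psi=np.deg2rad(9.15)+np.pi/2
def rep(t):
    s=manip.state(); print(t,round(s['clock'],2),np.round(s['tool_pos'],4),'F',np.round(s['contact_force'],1),'M',np.round(s['moment'],2),'w',round(s['gripper_width'],4),'g',round(s['grasp_force'],1),'q6',round(s['joint_pos'][5],3)); return s
manip.set_gripper(.05)
manip.move_pose([.5744,.2113,.15],down(psi))
manip.move_linear([.5744,.2113,.075],rate=.08); s=rep('down')
if np.linalg.norm(s['contact_force'])<8:
    manip.set_gripper(.0,force=30); s=rep('grip')
    if .011<s['gripper_width']<.018:
        q0=np.array(s['joint_pos'])
        for k in range(1,7):
            q=q0.copy(); q[5]+=np.deg2rad(12.5*k); manip.set_joints(q); s=rep(12.5*k)
            if np.linalg.norm(s['contact_force'])>30: print('stop');break
E
```

```text
down 4.42 [0.5749 0.2115 0.0756] F [0.  0.4 0.1] M [0.09 0.02 0.02] w 0.0497 g 0.0 q6 -1.419
grip 5.05 [0.5744 0.2119 0.0752] F [-1.   4.1  1.7] M [0.48 0.12 0.05] w 0.0137 g 30.0 q6 -1.419
12.5 5.38 [0.5744 0.2122 0.0752] F [-0.4  3.1  0.1] M [0.44 0.04 0.08] w 0.0137 g 30.0 q6 -1.204
25.0 5.7 [0.5744 0.2125 0.0752] F [ 0.2  4.4 -0.1] M [ 0.78  0.05 -0.04] w 0.0136 g 30.0 q6 -0.988
37.5 6.03 [0.5745 0.2128 0.0752] F [ 0.5  6.2 -0.8] M [ 0.94 -0.01 -0.05] w 0.0136 g 30.0 q6 -0.77
50.0 6.35 [0.5747 0.2131 0.0752] F [-0.2  6.8 -1.1] M [ 1.07 -0.03 -0.02] w 0.0139 g 30.0 q6 -0.552
62.5 6.67 [0.575  0.2133 0.0752] F [ 1.1  7.6 -1.9] M [ 1.2  -0.15 -0.02] w 0.0136 g 30.0 q6 -0.333
75.0 7.0 [0.5753 0.2135 0.0753] F [ 2.5  8.4 -3.7] M [ 1.19 -0.3  -0.06] w 0.0139 g 30.0 q6 -0.115
```

```bash
python3 - <<'E'
from h import *
from cell import manip
manip.set_gripper(.035); s=manip.state(); print(np.round(s['contact_force'],1),s['gripper_width'])
p=np.array(s['tool_pos']); manip.move_linear([p[0],p[1],.21],rate=.1)
manip.move_pose([.54,.207,.23],down(np.deg2rad(99.15)))
c=grab('wrist'); cv2.imwrite('pics/w2.png',c['image'])
P=cloud(c); im=c['image']
q=((abs(P[...,2]-.103)<.006)&(im.max(2)<110)).astype(np.uint8); q=cv2.morphologyEx(q,cv2.MORPH_OPEN,np.ones((3,3)))
n,l,s,ct=cv2.connectedComponentsWithStats(q)
for i in range(1,n):
    if s[i,4]>150:
        X=np.array([ray(c,*p,.103)[:2] for p in np.argwhere(l==i)[:,::-1]],np.float32); print(ct[i],cv2.minAreaRect(X))
c=grab('top'); P=cloud(c); c0=pickle.load(open('top.pkl','rb'))
cv2.imwrite('pics/top2.png',c['image']); print(manip.state()['clock'])
E
```

```text
[ 0.2 -0.5  0.8] 0.03497433349249434
[326.72614108 273.42876902] ((0.5739178657531738, 0.21140755712985992), (0.014750930480659008, 0.04484783485531807), 24.251869201660156)
10.2833
```

View pics/w2.png

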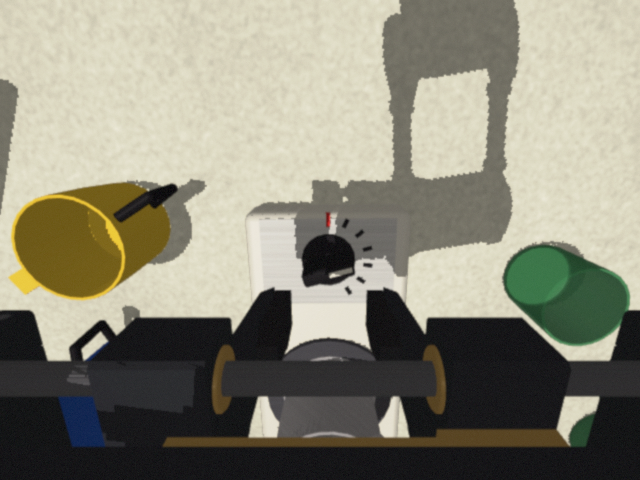

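View pics/top2.png

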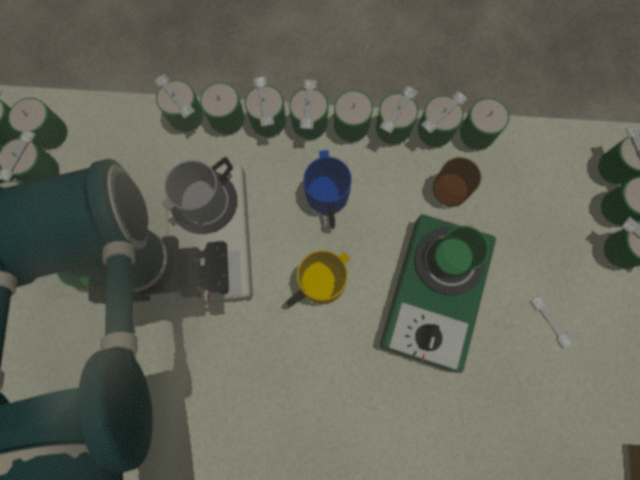

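The second wrist view shows the bar at (327,273), turned 74.9° clockwise with its pointer at the third tick. In the top view the jug (195,190) and tumbler (460,250) haven't moved, and the green dial (429,337) is still at off.

```bash
python3 -c "
from cell import order
print(order.close_job())"
```

```text
the job is handed in; nothing more can be done
None
```

The white warmer, which the steel jug stands on, is on at three clicks (measured 74.9° clockwise) with the dial released; the green warmer is still off, the jug and tumbler did not move, and the job was handed in at about 10 s.

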